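Hook a flat bar into the tacking jig

ROBOT

A 6-joint arm with a two-finger parallel gripper is mounted at the origin on a cart in front of the work surface, level with it; the furniture and walls round the work are solid. World frame = base frame: x ahead of the robot, y to its left, z up, the work surface at z = 0. Lengths are in m, angles in degrees, forces in N, time in s.
With the tool pointing down it reaches from about 0.25 to 0.725 m from the base axis. Payload 9.7 kg.
Tool frame: the origin (TCP) lies on the centre line of the jaws, within the pads' length; the fingertips stand bot.nose_length ahead of it and the grasp point (between the pads) lies 11 mm behind it (bot.nose_length is the distance from the TCP to the fingertips, in m); z points along the fingers, y is the line along which they close (so a half turn about z gives the same grasp; the last joint's range is limited). The gripper opens to 85 mm and grips with 20 to 120 N. Pads are 22 mm wide; open, the fingers measure 114 mm over their backs; the gripper's body (76 mm by 85 mm) begins 54 mm behind the grasp point. The pads swing forward as they close: fully open they stand 13 mm farther back than shut.
Start: joints at [-71.448, 4.979, 10.078, 95.1, 0, 90], TCP at [0.175, -0.521, 0.239] pointing down, gripper open.
Joint ranges: [-179.16, 179.16], [-48.56, 103.87], [-65.8, 70.77], [-126.05, 130.52], [-82.76, 87.17], [-180, 180]. Speed limits (degrees/s): [127.2, 127.2, 147.25, 180, 180, 180].

INTERFACE

Orientations are given as [roll, pitch, yaw] about the fixed x, y, z axes, in that order (R = Rz(yaw) Ry(pitch) Rx(roll)).
In Python, from workcell import bot gives the robot as it stands. The module is installed in compiled form; this text tells all that it offers.
- The arm moves only by the shell command python3 -m inch 'ROWS' [OPENING] [FORCE]. ROWS is JSON, a list of rows, each a list of 4 numbers: the shift along the world's x, y, z in cm, then the turn about the world's z in degrees. A call has exactly 8 rows; each row is the pose to reach, as a shift and turn from the pose commanded when the call began; what a row does not reach only later rows make up. A row lasts 1/8 s, in which the tool goes at most 62.5 mm and 10.7 degrees, less where a joint would pass 70% of its speed; a pose out of reach is approached as far as the arm can. A call with a gripper value outside its range is refused whole. OPENING is the finger opening in cm, from 0 to 8.54, set as the call begins (- or left out, the last holds). The fingers move at their own pace and stop on an object; FORCE is the grip in N (left out, the last holds). Time passes only in rows, so rows that repeat a pose let the fingers close, or fill a call up. It gives the time, the measured TCP pose, the force, the opening and the grip force at its end, in the units of the state.
- bot.get_obs(): the state, without advancing time (a new reading comes with each control period).
- bot.camera(name): name is "scene" or "top" or "wrist"; returns a dict with "img" (384x512x3 uint8, red, green, blue), "fovy" (degrees; the focal length in pixels is half the picture's height over the tangent of half this angle, whatever the lens; pixels are square), "cx", "cy" (the principal point, pixels), "dist" ([k1, k2, p1, p2, k3] as OpenCV has them; the pictures are not rectified), "R" (3x3) and "t" (3): a world point X has camera coordinates R X + t; the wrist camera has in their place "mount" (4x4, takes a point from camera to tool coordinates, whose origin is the TCP and whose axes are the flange's). Camera axes: x right, y down, z forward; pixel columns grow to the right and rows downward; lengths in m; the calibration is good to about 2 mm. A picture is of the moment at which its call begins: read the wrist's pose just before it. There is no depth.
- bot.job_done(): hands the job in; it is judged then, once.
Trained networks look in a picture, given as the dict that the camera call returned (one of the last four; its "shot" number tells which), for a name from the list of things; names that differ only in an ending like _2 or _b are one class to them, and where a whole thing is asked for, a point or a joint stands for the part that bears it (a point fixed in the world has none). Each returns a list of dicts, best first, with "score" (0 to 1); they miss things now and then, are a little off and sometimes report something else, mostly with a low value. They report only what shows in the picture. A call takes as long as a camera call.
- bot.find_in(thing, picture): "point" ([column, row] in pixels, amid what is visible of it).
- bot.landmark_of(thing, picture): "point" ([column, row] in pixels: a listed point, or the origin of a listed thing).
The state is a dict: "time": time; "q": joint angles; "qd": joint speeds; "joint_efforts": joint torques, N m; "ee_pos": TCP position; "tcp_rot": TCP orientation; "wrist_force": force on the tool from outside, world axes, zero at the start; "torque": the same for the moment, N m; "opening": finger opening in m; "grasp_force": force on a finger pad.
Only numpy, scipy, OpenCV 4.12 (cv2) and the standard library are available. Lean on these libraries where they do the work, as an engineer would, in place of code of your own. Each camera call takes 0.05 s, during which the arm holds its last target. There are 200 camera calls.

TASK

Load the narrow flat bar into the tacking jig on the welding table. Hook one end of the bar under the jig's overhanging lip while its other end is still clearly raised, then swing that end down behind the low stop, so that the bar lies flat on both rests with its end under the lip, and let go.

Things in the scene. Friction and masses are not known exactly. Their poses are not given: they have to be found in the camera images.
- bar_center (a point): Centre of the narrow flat bar, loose, plain grey-brown steel, 150 x 20 x 6 mm, 140 g, both ends alike. Lies flat on the table (centre 3 mm up) in a loose row right of the jig with a short plate (85 x 40 x 5 mm) and a bent pipe elbow (76 mm), in any order; a wide 260 x 44 mm bar lies farther right; none of these is wanted. y axis along the 150 mm, x across the 20 mm, z through the thickness.
- jig: Steel jig, fixed: base plate 200 x 80 x 10 mm with a raised rest at each end. Origin: centre of its underside, at table height; x along the jig towards the lip, z up. Rest tops at z = 34 mm, 58 mm wide, at x = 48 to 94 mm (lip end) and x = -94 to -48 mm (stop end). Open between them down to z = 10 mm: room for fingertips.
- jig_lip (a point): Point in the pocket under the lip: x = 70, y = 0, z = 39 mm in the jig's frame (5 mm above the rest); axes as the jig's. The lip, 6 mm thick, covers x = 56 mm (its edge) to 94 mm, top at most z = 61 mm. Gap under it: 20 mm at the edge, falling to 15 mm at the back stop, whose face is at x = 84 mm. Cheeks 42 mm apart close the pocket's sides (y = +-21 mm).
- jig_seat (a point): Where the bar's centre lies when home: x = 0, y = 0, z = 37 mm in the jig's frame; axes as the jig's, the bar's length along x. At the end away from the lip a low stop (face at x = -84 mm) and two side guides (y = +-21 mm, x = -84 to -60 mm) stand 10 mm above the rest. Between the stops are 168 mm for the 150 mm bar.

How it is judged (in metres and radians):
On the way:
1. one end of the narrow bar is under the lip (at least 5 mm in) while the bar is still tilted more than 6 degrees (x of jig_lip in the frame of bar_center between -0.02 and 0.02 m and z of jig_lip in the frame of bar_center between -0.015 and 0.015 m and (y of jig_lip in the frame of bar_center between 0.05 and 0.085 m or y of jig_lip in the frame of bar_center between -0.085 and -0.05 m) and angle between the z axis of bar_center and the z axis of jig, either way round above 0.1 rad), for 0.1 s.
At the end, for the whole second after the job is handed in: The narrow bar is let go and lies flat on both rests, between the back stop under the lip and the low stop: its centre within 12 mm of the jig's centre along the jig, 13 mm across it and 4 mm of the seated height, level within 3 degrees, along the jig within 11 degrees (x of bar_center in the frame of jig between -0.012 and 0.012 m and y of bar_center in the frame of jig between -0.013 and 0.013 m and z of bar_center in the frame of jig between 0.033 and 0.041 m and angle between the z axis of bar_center and the z axis of jig, either way round below 0.06 rad and angle between the y axis of bar_center and the x axis of jig, either way round below 0.2 rad); the robot touches nothing.
It also fails if it takes over 40 s, if anything falls off the work surface, if the arm or the gripper's body presses on something with over 40 N, if the wrist force passes 120 N, or if a joint passes its speed limit or range.

## Working session

There is one attempt and no reset: what is moved stays moved. The work goes in short steps, Python scripts to look and compute and a shell command to move; the robot and the scene stay as the last step left them, time stands still between calls to the robot, and variables do not carry over. Pictures are saved under pics/ and viewed, at most 10 in all, crops included, and the job is handed in when it is done.

```bash
mkdir -p pics
cat > h.py <<'E'
import numpy as np, cv2
from scipy.spatial.transform import Rotation as Ro
from workcell import bot
def K(c):
    f=c["img"].shape[0]/2/np.tan(np.radians(c["fovy"])/2); return np.array([[f,0,c["cx"]],[0,f,c["cy"]],[0,0,1.]])
def shot(name,save=None):
    o=bot.get_obs(); c=bot.camera(name)
    if name=="wrist":
        M=np.array(c["mount"]); Rt=Ro.from_euler("xyz",o["tcp_rot"],degrees=True).as_matrix()
        Rc=Rt@M[:3,:3]; pc=Rt@M[:3,3]+np.array(o["ee_pos"]); c["R"]=Rc.T; c["t"]=-Rc.T@pc
    c["R"]=np.array(c["R"]); c["t"]=np.array(c["t"])
    if save: cv2.imwrite("pics/"+save,c["img"][:,:,::-1])
    return c
def ray(c,p):
    u=cv2.undistortPoints(np.array([[p]],float),K(c),np.array(c["dist"]))[0,0]
    d=c["R"].T@np.array([u[0],u[1],1]); return -c["R"].T@c["t"],d/np.linalg.norm(d)
def onz(c,p,z):
    o,d=ray(c,p); return o+d*(z-o[2])/d[2]
def tri(rs):
    A=sum(np.eye(3)-np.outer(d,d) for o,d in rs); b=sum((np.eye(3)-np.outer(d,d))@o for o,d in rs)
    return np.linalg.solve(A,b)
def proj(c,X):
    return cv2.projectPoints(np.array(X,float).reshape(-1,3),cv2.Rodrigues(c["R"])[0],c["t"],K(c),np.array(c["dist"]))[0][:,0]
E
python3 - <<'E'
from h import *
np.set_printoptions(precision=4,suppress=True)
print(bot.nose_length,bot.get_obs())
C={n:shot(n,n+"0.png") for n in("scene","top","wrist")}
for n,c in C.items():
    for t in("bar_center","jig","jig_lip","jig_seat"):
        for f in("landmark_of","find_in"):
            for r in getattr(bot,f)(t,c)[:3]:
                print(n,t,f,np.round(r["point"],1),round(r["score"],2),onz(c,r["point"],{"bar_center":.003,"jig":0,"jig_lip":.039,"jig_seat":.037}[t]))
cv2.imwrite("pics/both0.png",np.vstack([np.hstack([C["scene"]["img"],C["top"]["img"]])])[:,:,::-1][:, :])
E
python3 -c "
import cv2;i=cv2.imread('pics/both0.png');cv2.imwrite('pics/both0s.png',cv2.resize(i,(800,300),interpolation=cv2.INTER_AREA))"
```

```text
0.008 {'time': 0.0, 'q': array([-71.4468,   5.0126,  10.0351,  95.1012,  -0.0008,  89.9987]), 'qd': array([-0.0395,  0.0404,  0.0765,  0.0624,  0.0662,  0.0849]), 'joint_efforts': array([  0.0029, -52.0391,  46.4808,   0.0163,   0.    ,   0.    ]), 'ee_pos': array([ 0.1749, -0.5212,  0.2386]), 'tcp_rot': array([-179.9212,    0.0007,   18.5545]), 'wrist_force': array([0.1232, 0.1361, 0.664 ]), 'torque': array([-0.003 ,  0.0343,  0.0115]), 'grasp_force': 0.0, 'opening': 0.08526634031455405}
scene bar_center find_in [241.7 223.7] 0.73 [ 0.4993 -0.2871  0.003 ]
scene jig landmark_of [213.  196.4] 0.79 [ 0.516  -0.1352  0.    ]
scene jig find_in [228.1 185.7] 0.87 [ 0.5747 -0.1049  0.    ]
scene jig_lip landmark_of [231.3 170.5] 0.63 [ 0.5836 -0.1083  0.039 ]
scene jig_seat landmark_of [210.3 185.2] 0.71 [ 0.504  -0.1489  0.037 ]
scene jig_seat find_in [225.5 185.7] 0.71 [ 0.5304 -0.1715  0.037 ]
top bar_center landmark_of [270.5 211.2] 0.74 [ 0.5138 -0.2854  0.003 ]
top bar_center find_in [272.4 213.5] 0.57 [ 0.5082 -0.2898  0.003 ]
top jig landmark_of [205.1 210. ] 0.98 [ 0.5216 -0.1274  0.    ]
top jig find_in [203.1 211.5] 0.93 [ 0.5181 -0.1224  0.    ]
top jig_lip landmark_of [197.4 185.4] 0.65 [ 0.5782 -0.1172  0.039 ]
top jig_lip find_in [207. 213.] 0.64 [ 0.5133 -0.1385  0.039 ]
top jig_seat landmark_of [200.5 216. ] 0.62 [ 0.5068 -0.1228  0.037 ]
top jig_seat find_in [206.4 217.6] 0.76 [ 0.5027 -0.1365  0.037 ]
```

View pics/top0.png

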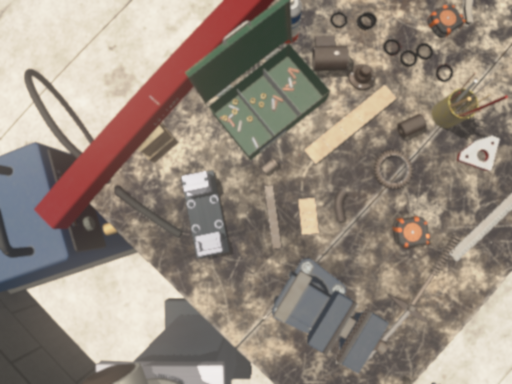

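View pics/scene0.png

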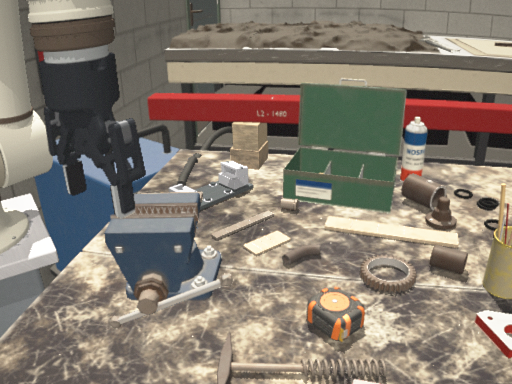

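```bash
python3 -m inch '[[4,4,1,0],[7,8,1,-4],[11,12,1,-8],[14,16,1,-8],[17,20,1,-8],[20,24,1,-8],[22,27,1,-8],[22,27,1,-8]]' 8.5
python3 - <<'E'
from h import *
np.set_printoptions(precision=4,suppress=True)
print(bot.get_obs()["ee_pos"])
c=shot("wrist","w1.png")
for t in("bar_center","jig","jig_lip","jig_seat"):
        for f in("landmark_of","find_in"):
            for r in getattr(bot,f)(t,c)[:2]:
                print(t,f,np.round(r["point"],1),round(r["score"],2),onz(c,r["point"],{"bar_center":.003,"jig":0,"jig_lip":.039,"jig_seat":.037}[t]))
E
```

```text
time: 2.35
ee_pos: [0.396, -0.2498, 0.2494]
tcp_rot: [180.0, -0.0, 10.7]
wrist_force: [-0.7, 0.1, -0.4]
opening: 0.0851
grasp_force: 0.0
[ 0.396  -0.2498  0.2494]
bar_center landmark_of [312.3  69.5] 0.87 [ 0.5019 -0.2875  0.003 ]
bar_center find_in [314.1  69.6] 0.97 [ 0.5021 -0.2894  0.003 ]
jig landmark_of [167.1  27.3] 0.95 [ 0.5141 -0.1285  0.    ]
jig find_in [164.4  59.8] 0.61 [ 0.4819 -0.1289  0.    ]
jig_lip find_in [166.8  61.6] 0.89 [ 0.4793 -0.1423  0.039 ]
jig_seat landmark_of [155.9  20.3] 0.71 [ 0.5136 -0.1278  0.037 ]
jig_seat find_in [166.5  61.5] 0.78 [ 0.4794 -0.1414  0.037 ]
```

View pics/w1.png

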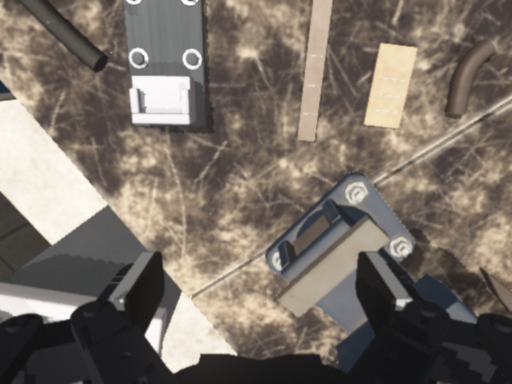

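```bash
python3 -m inch '[[4,1,0,0],[7,3,0,0],[9,4,0,0],[9,4,0,0],[9,4,0,0],[9,4,0,0],[9,4,0,0],[9,4,0,0]]'
python3 - <<'E'
from h import *
np.set_printoptions(precision=4,suppress=True)
print(bot.get_obs()["ee_pos"])
c=shot("wrist","w2.png")
for t in("bar_center","jig","jig_lip","jig_seat"):
        for f in("landmark_of","find_in"):
            for r in getattr(bot,f)(t,c)[:2]:
                print(t,f,np.round(r["point"],1),round(r["score"],2),onz(c,r["point"],{"bar_center":.003,"jig":0,"jig_lip":.039,"jig_seat":.037}[t]))
E
```

```text
time: 3.8
ee_pos: [0.4847, -0.2116, 0.2494]
tcp_rot: [180.0, -0.0, 10.5]
wrist_force: [-0.1, 0.2, -0.1]
opening: 0.0851
grasp_force: 0.0
[ 0.4847 -0.2116  0.2494]
bar_center landmark_of [325.1 160. ] 0.8 [ 0.4967 -0.2872  0.003 ]
bar_center find_in [330. 154.] 0.56 [ 0.5046 -0.2911  0.003 ]
jig landmark_of [190.2 120. ] 0.65 [ 0.513  -0.1263  0.    ]
jig find_in [187.9 108. ] 0.85 [ 0.5257 -0.1221  0.    ]
jig_lip landmark_of [180.9  52.1] 0.71 [ 0.5795 -0.117   0.039 ]
jig_lip find_in [188.9 109.4] 0.59 [ 0.5277 -0.131   0.039 ]
jig_seat landmark_of [182.6 122.9] 0.8 [ 0.5129 -0.1259  0.037 ]
jig_seat find_in [192.  109.3] 0.86 [ 0.5282 -0.1337  0.037 ]
```

View pics/w2.png

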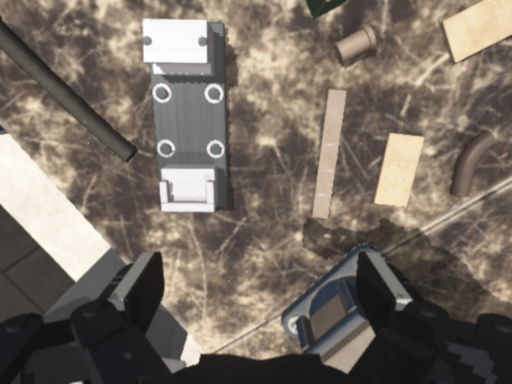

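Run:
```python
from h import *
np.set_printoptions(precision=4,suppress=True)
c=shot("wrist")
P=lambda p,z:onz(c,p,z)
def yaw(a,b): d=b-a; return np.degrees(np.arctan2(d[1],d[0]))
a,b=P((320.5,217.5),.006),P((337,90),.006)
print("bar ends",a,b,"c",(a+b)/2,"len",np.linalg.norm(b-a),"yaw",yaw(a,b))
b4=[P(p,.01) for p in((163,93),(214,93),(167,149),(216,148))]
print("bolts c",sum(b4)/4, "yaw",yaw(b4[2],b4[0]),yaw(b4[3],b4[1]),yaw(b4[1],b4[0])-90)
e=[P((224,22),.01),P((227,209),.01)]; print("edge",e,yaw(e[1],e[0]),np.linalg.norm(e[0]-e[1]))
# binarised contour for bar
g=c["img"].astype(float)
# height by two views of the bar/jig: scene/top plus wrist landmark
t=shot("top")
for n in("bar_center","jig_lip","jig_seat","jig"):
    rs=[]
    for k in(c,t):
        r=bot.landmark_of(n,k)
        if r: rs.append(ray(k,r[0]["point"]))
    if len(rs)==2: print(n,tri(rs))
# model reprojection overlay
def ov(cen,yw):
    R=Ro.from_euler("z",yw,degrees=True).as_matrix(); f=lambda X:(np.array(X)@R.T+cen)
    im=c["img"][:,:,::-1].copy()
    for q,col in(([(x,y,.01) for x,y in((.1,.04),(.1,-.04),(-.1,-.04),(-.1,.04))],(0,0,255)),([(x,y,.061) for x,y in((.094,.029),(.094,-.029),(.056,-.029),(.056,.029))],(0,255,0)),([(x,y,.044) for x,y in((-.084,.021),(-.084,-.021),(-.06,-.021),(-.06,.021))],(255,255,0))):
        cv2.polylines(im,[np.round(proj(c,f(q))*8).astype(np.int32)],True,col,1,cv2.LINE_AA,3)
    return im
cen=sum(b4)/4; cen[2]=0
im=ov(cen,yaw(e[1],e[0]))
cv2.polylines(im,[np.round(proj(c,[a,b])*8).astype(np.int32)],False,(0,0,255),1,cv2.LINE_AA,3)
cv2.imwrite("pics/ov.png",cv2.resize(im[0:240,120:400],None,fx=2.5,fy=2.5,interpolation=cv2.INTER_CUBIC))
```

```text
bar ends [ 0.4272 -0.2978  0.006 ] [ 0.5749 -0.2803  0.006 ] c [ 0.501 -0.289  0.006] len 0.1487658350261687 yaw 6.746063482971159
bolts c [ 0.5128 -0.1279  0.01  ] yaw 9.8971182585181 10.406680995477206 10.587977087321136
edge [array([ 0.6177, -0.1498,  0.01  ]), array([ 0.4186, -0.184 ,  0.01  ])] 9.759022300694175 0.20198654007988934
bar_center [ 0.5061 -0.283   0.0364]
jig_lip [ 0.5754 -0.1349  0.1094]
jig_seat [ 0.5515 -0.1844  0.3368]
```

View pics/ov.png

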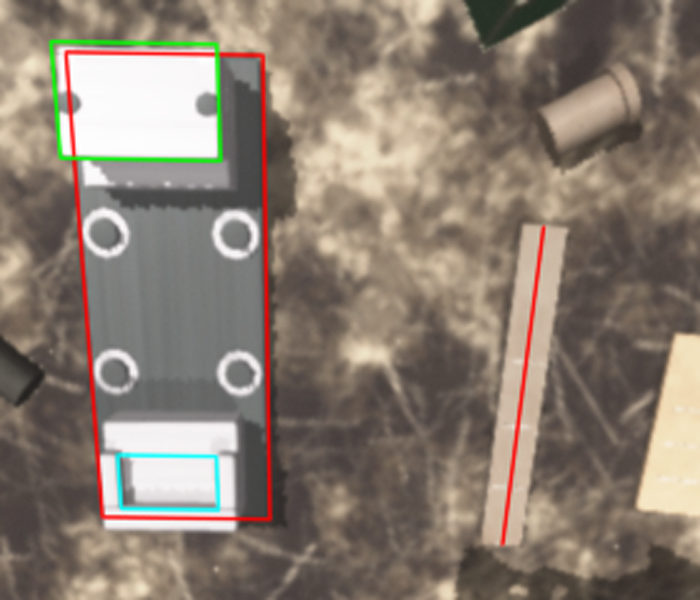

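Run:
```python
from h import *
np.set_printoptions(precision=4,suppress=True)
c2=shot("wrist"); M=np.array(c2["mount"])
c1=dict(c2); Rt=Ro.from_euler("xyz",[180,0,10.7],degrees=True).as_matrix()
Rc=Rt@M[:3,:3]; pc=Rt@M[:3,3]+[.396,-.2498,.2494]; c1["R"]=Rc.T; c1["t"]=-Rc.T@pc
print("corner",tri([ray(c1,(357,176)),ray(c2,(367,246))]))
print("bar near end",tri([ray(c1,(307,139)),ray(c2,(320.5,217.5))]))
for z in(0,.05,.1): print(z,[onz(c1,p,z) for p in((375,220),(330,200),(357,176))])
print("lip edge R",tri([ray(c1,(190,125)),ray(c2,(214,211))]))
```

```text
corner [ 0.3939 -0.3714 -0.0103]
bar near end [ 0.4285 -0.2974  0.0093]
0 [array([ 0.3457, -0.4053,  0.    ]), array([ 0.3607, -0.3439,  0.    ]), array([ 0.3959, -0.3681,  0.    ])]
0.05 [array([ 0.3617, -0.3832,  0.05  ]), array([ 0.3747, -0.3298,  0.05  ]), array([ 0.4054, -0.3509,  0.05  ])]
0.1 [array([ 0.3777, -0.3612,  0.1   ]), array([ 0.3888, -0.3158,  0.1   ]), array([ 0.4148, -0.3337,  0.1   ])]
lip edge R [ 0.4229 -0.1711  0.0348]
```

```bash
python3 -m inch '[[-0.7,-4,-2,-2],[-1.4,-8.1,-5,-3.8],[-1.4,-8.1,-10,-3.8],[-1.4,-8.1,-15,-3.8],[-1.4,-8.1,-18,-3.8],[-1.4,-8.1,-18,-3.8],[-1.4,-8.1,-18,-3.8],[-1.4,-8.1,-18,-3.8]]' 4.2 20
python3 - <<'E'
from h import *
o=bot.get_obs();print(o["ee_pos"],o["tcp_rot"])
c=shot("wrist","w3.png")
for r in bot.landmark_of("bar_center",c)[:1]: print(r,onz(c,r["point"],.003))
E
```

```text
time: 5.8
ee_pos: [0.4719, -0.2929, 0.0712]
tcp_rot: [179.9, -0.1, 6.8]
wrist_force: [0.6, -0.5, 1.0]
opening: 0.0423
grasp_force: 0.0
[ 0.47189516 -0.29291594  0.07121957] [ 1.79899481e+02 -1.25439736e-01  6.75718403e+00]
{'point': [259.3, 167.9], 'score': 0.84} [ 0.50021411 -0.28955586  0.003     ]
```

View pics/w3.png

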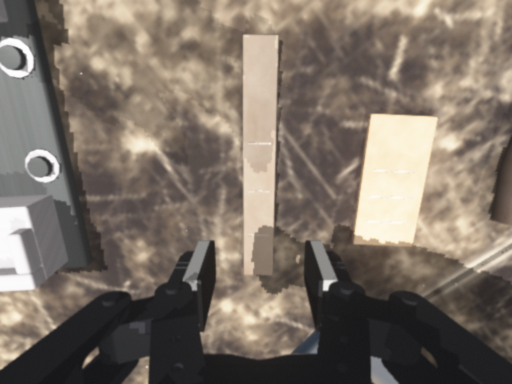

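```bash
python3 -m inch '[[0,0,-2,0],[0,0,-4,0],[0,0,-5,0],[0,0,-5.5,0],[0,0,-5.8,0],[0,0,-6,0],[0,0,-6,0],[0,0,-6,0]]'
```

```text
time: 6.9
ee_pos: [0.4711, -0.2925, 0.0096]
tcp_rot: [180.0, -0.0, 6.8]
wrist_force: [0.2, 0.2, -0.8]
opening: 0.0421
grasp_force: 0.0
```

```bash
python3 -m inch '[[0,0,0,0],[0,0,0,0],[0,0,0,0],[0,0,0,0],[0,0,0,0],[0,0,0,0],[0,0,0,0],[0,0,0,0]]' 1.2 30
```

```text
time: 7.9
ee_pos: [0.4711, -0.2925, 0.0096]
tcp_rot: [180.0, -0.0, 6.8]
wrist_force: [-0.9, 0.8, 4.8]
opening: 0.0185
grasp_force: 29.9
```

```bash
python3 -m inch '[[0,0,3,0],[0,0,7,0],[0,2,10,0],[-0.6,6,10,2],[-1.2,11,10,3.4],[-1.8,15.4,10,3.4],[-1.8,15.4,10,3.4],[-1.8,15.4,10,3.4]]'
python3 - <<'E'
from h import *
o=bot.get_obs();print(o["ee_pos"],o["tcp_rot"])
c=shot("wrist","w4.png"); s=shot("scene")
i=np.hstack([c["img"][:,:,::-1][0:384,60:460],cv2.resize(s["img"][:,:,::-1][100:260,130:297],(400,384),interpolation=cv2.INTER_CUBIC)])
cv2.imwrite("pics/w4s.png",i)
E
```

```text
time: 8.9
ee_pos: [0.453, -0.1386, 0.109]
tcp_rot: [180.0, 0.0, 10.2]
wrist_force: [0.1, 0.2, -1.0]
opening: 0.0186
grasp_force: 29.7
[ 0.45298842 -0.13857231  0.10896395] [1.79991717e+02 2.16516311e-02 1.01823884e+01]
```

View pics/w4s.png

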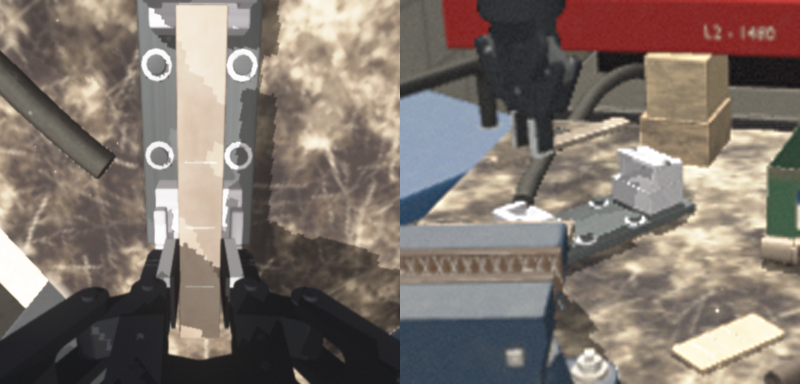

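Run:
```python
from h import *
np.set_printoptions(precision=4,suppress=True)
c=shot("wrist"); R=Ro.from_euler("z",10.2,degrees=True).as_matrix(); J=np.array([.512,-.1275,0])
j=lambda X:(X-J)@R
print("far",j(onz(c,(261,5),.105)),"near",j(onz(c,(258,336),.105)))
b=[j(onz(c,p,.01)) for p in((60+157,65),(60+242,65),(60+160,156),(60+238,156))]; print(b,sum(b)/4)
print([j(onz(c,(60+x,215),.044)) for x in (166,232)])
print("tcp",j(bot.get_obs()["ee_pos"]))
```

```text
far [ 0.0444 -0.0017  0.105 ] near [-0.1038 -0.0002  0.105 ]
[array([0.0306, 0.0269, 0.01  ]), array([ 0.0305, -0.0291,  0.01  ]), array([-0.03  ,  0.0271,  0.01  ]), array([-0.0301, -0.0284,  0.01  ])] [ 0.0003 -0.0009  0.01  ]
[array([-0.0619,  0.0206,  0.044 ]), array([-0.062 , -0.0219,  0.044 ])]
tcp [-0.0601 -0.0011  0.109 ]
```

```bash
python3 -m inch '[[0,0,-2,0],[0,0,-4,0],[0,0,-5,0],[0,0,-5.3,0],[0,0,-5.3,0],[0.5,0.1,-5.3,0],[0.8,0.14,-5.3,0],[0.8,0.14,-5.3,0]]'
python3 -m inch '[[0.2,0.04,0,0],[0.4,0.07,0,0],[0.6,0.11,0,0],[0.8,0.14,0,0],[1.0,0.18,0,0],[1.3,0.23,0,0],[1.4,0.25,0,0],[1.4,0.25,0,0]]'
python3 - <<'E'
from h import *
o=bot.get_obs();print(o["ee_pos"],o["wrist_force"])
c=shot("wrist","w5.png"); s=shot("scene")
i=np.hstack([c["img"][:,:,::-1][0:384,60:460],cv2.resize(s["img"][:,:,::-1][130:230,160:264],(400,384),interpolation=cv2.INTER_CUBIC)])
cv2.imwrite("pics/w5s.png",i)
E
```

```text
time: 10.05
ee_pos: [0.4614, -0.1369, 0.0565]
tcp_rot: [180.0, -0.0, 10.2]
wrist_force: [-0.4, -0.0, -2.0]
opening: 0.0185
grasp_force: 29.7
time: 11.05
ee_pos: [0.475, -0.1345, 0.0562]
tcp_rot: [-180.0, 0.0, 10.2]
wrist_force: [-1.1, -0.3, -1.5]
opening: 0.0186
grasp_force: 29.7
[ 0.47503608 -0.13445767  0.05623784] [-1.07340257 -0.28461943 -1.47199159]
```

View pics/w5s.png

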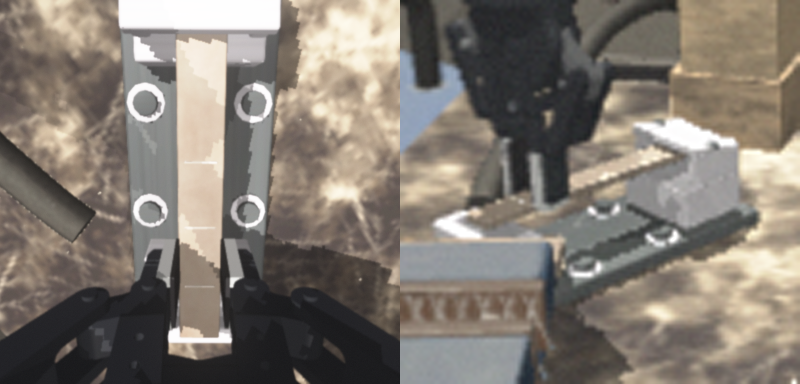

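```bash
python3 -m inch '[[0,0,0.3,0],[0,0,0.6,0],[0,0,0.9,0],[0,0,1.2,0],[0,0,1.5,0],[0,0,1.8,0],[0,0,2.1,0],[0,0,2.1,0]]'
python3 - <<'E'
from h import *
o=bot.get_obs();print(o["ee_pos"],o["wrist_force"])
c=shot("wrist","w6.png"); s=shot("scene")
i=np.hstack([c["img"][:,:,::-1][0:384,60:460],cv2.resize(s["img"][:,:,::-1][130:230,160:264],(400,384),interpolation=cv2.INTER_CUBIC)])
cv2.imwrite("pics/w6s.png",i)
E
```

```text
time: 12.15
ee_pos: [0.475, -0.1346, 0.0775]
tcp_rot: [180.0, -0.0, 10.1]
wrist_force: [1.3, -0.3, -3.5]
opening: 0.0189
grasp_force: 29.4
[ 0.47504891 -0.134597    0.07753059] [ 1.31878511 -0.25635061 -3.53056526]
```

View pics/w6s.png

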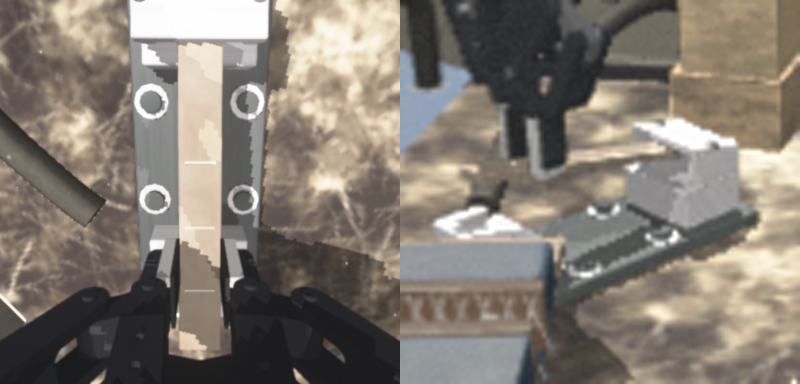

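```bash
python3 -m inch '[[0.1,0.02,-0.2,0],[0.3,0.05,-0.5,0],[0.5,0.09,-0.7,0],[0.7,0.13,-0.8,0],[0.75,0.13,-0.8,0],[0.75,0.13,-0.8,0],[0.75,0.13,-0.8,0],[0.75,0.13,-0.8,0]]'
python3 -m inch '[[0,0,-0.4,0],[0,0,-0.8,0],[0,0,-1.2,0],[0,0,-1.6,0],[0,0,-2.0,0],[0,0,-2.3,0],[0,0,-2.3,0],[0,0,-2.3,0]]'
python3 - <<'E'
from h import *
o=bot.get_obs();print(o["ee_pos"],o["wrist_force"])
c=shot("wrist","w7.png")
E
```

```text
time: 13.25
ee_pos: [0.4825, -0.1332, 0.0694]
tcp_rot: [180.0, -0.0, 10.2]
wrist_force: [-1.2, -0.5, -2.3]
opening: 0.0188
grasp_force: 29.7
time: 14.25
ee_pos: [0.4825, -0.1332, 0.0464]
tcp_rot: [-180.0, -0.0, 10.2]
wrist_force: [-1.3, 0.8, 0.6]
opening: 0.0184
grasp_force: 30.3
[ 0.48253956 -0.13318284  0.04635193] [-1.28394316  0.81011459  0.6040328 ]
```

```bash
python3 -m inch '[[0,0,-0.1,0],[0,0,-0.2,0],[0,0,-0.3,0],[0,0,-0.3,0],[0,0,-0.3,0],[0,0,-0.3,0],[0,0,-0.3,0],[0,0,-0.3,0]]'
python3 -m inch '[[0,0,0,0],[0,0,0,0],[0,0,0,0],[0,0,0,0],[0,0,0,0],[0,0,0,0],[0,0,0,0],[0,0,0,0]]' 4 20
python3 -m inch '[[0,0,1,0],[0,0,3,0],[0,0,6,0],[-1,0,9,0],[-3,-1,12,0],[-5,-2,15,0],[-5,-2,15,0],[-5,-2,15,0]]'
python3 - <<'E'
from h import *
o=bot.get_obs();print(o["ee_pos"],o["wrist_force"])
c=shot("wrist"); s=shot("scene")
i=np.hstack([c["img"][:,:,::-1][0:384,60:460],cv2.resize(s["img"][:,:,::-1][130:230,160:264],(400,384),interpolation=cv2.INTER_CUBIC)])
cv2.imwrite("pics/w8s.png",i)
E
```

```text
time: 15.3
ee_pos: [0.4825, -0.1332, 0.0439]
tcp_rot: [180.0, -0.0, 10.2]
wrist_force: [-4.4, 0.2, 7.3]
opening: 0.0187
grasp_force: 31.0
time: 16.3
ee_pos: [0.4825, -0.1332, 0.0433]
tcp_rot: [180.0, -0.0, 10.2]
wrist_force: [0.9, -0.2, 0.7]
opening: 0.0401
grasp_force: 0.0
time: 17.3
ee_pos: [0.4327, -0.1532, 0.1932]
tcp_rot: [180.0, -0.0, 10.1]
wrist_force: [-0.2, 0.1, -0.2]
opening: 0.0401
grasp_force: 0.0
[ 0.43268122 -0.1531851   0.19315922] [-0.2217394   0.13899336 -0.18259012]
```

View pics/w8s.png

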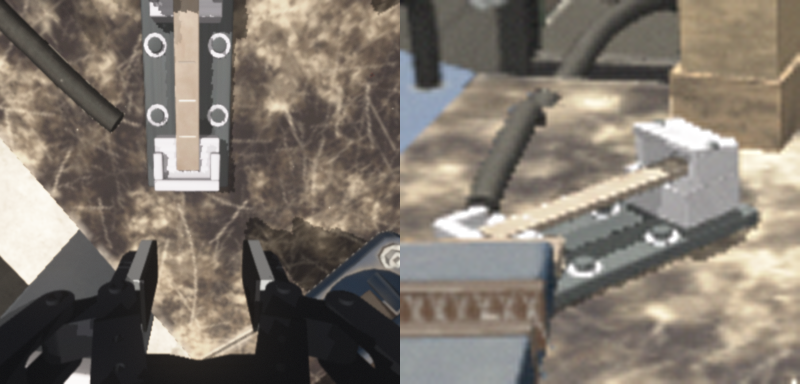

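Run:
```python
from h import *
c=shot("wrist"); R=Ro.from_euler("z",10.2,degrees=True).as_matrix(); J=np.array([.512,-.1275,0])
n=(onz(c,(248,170.5),.04)-J)@R; f=(onz(c,(247,15),.04)-J)@R
print(n,f)
if -.086<n[0]<-.064 and abs(n[1])<.01: print(bot.job_done())
```

```text
[-0.07572321 -0.00052989  0.04      ] [ 0.04787555 -0.00108456  0.04      ]
the job is handed in; nothing more can be done
None
```

The bar is in the jig with its end under the lip, released and handed in at about 17 s. My last wrist picture put its free end at x = -76 mm in the jig's frame, so the centre is within about 1 mm of home along and across the jig. I worked out the hooking tilt, about 12 degrees, from the lift geometry and did not measure it. The hand-in call did not report a verdict.

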